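# Push a keyed shaft home in a belt pulley and hold it against its spring

## Robot

A 6-joint arm with a two-finger parallel gripper is mounted at the origin on a cart in front of the work surface, level with it; the furniture and walls round the work are solid. World frame = base frame: x ahead of the robot, y to its left, z up, the work surface at z = 0. Lengths are in m, angles in rad, forces in N, time in s.
With the tool pointing down it reaches from about 0.325 to 0.925 m from the base axis. Payload 3.1 kg.
Tool frame: the origin (TCP) lies between the finger pads; the fingertips stand 19 mm ahead of it and the grasp point (between the pads) is the TCP; x points along the fingers, y is the direction in which the jaws open and shut, and the axes are right-handed (so a half turn about x gives the same grasp; the last joint's range is limited). The gripper opens to 85 mm and grips with 20 to 120 N. Pads are 22 mm wide; open, the fingers measure 114 mm over their backs; the gripper's body (76 mm by 85 mm) begins 54 mm behind the grasp point. The pads swing forward as they close: fully open they stand 13 mm farther back than shut.
Start: joints at [-1.293, 0.217, 1.613, -0, 1.311, -0.112], TCP at [0.238, -0.578, 0.25] pointing down, gripper open.
Joint ranges: [-2.75, 2.75], [-0.78, 2.1], [0.31, 2.55], [-1.13, 4.27], [0.13, 2.63], [-2.58, 2.58]. Speed limits (rad/s): [2.79, 2.79, 3.14, 3.14, 3.14, 3.14].

## Interface

Orientations are given as a unit quaternion [x, y, z, w].
In Python, from bench import manip gives the robot as it stands.
- The arm moves only by the tool carry_out, never from a script. Its argument "plan" is a list of rows, each an object with "translation": the shift along the tool's x, y, z scaled (see below), a list of three; "twist": the turn, a rotation vector about the tool's x, y, z scaled (see below), a list of three; "grip": the gripper command: -1 is fully open, 1 is shut, values between are in proportion. A call has 1 to 8 rows; each row shifts and turns the commanded pose from where the row before left it, along the tool's axes as they then stand; what a row does not reach is not made up. The controller multiplies each number of a shift by 0.1 m and each number of a turn by pi rad. A row lasts 1/8 s, in which the tool goes at most 62.5 mm and 10.7 degrees, less where a joint would pass 70% of its speed; a pose out of reach is approached as far as the arm can. A call with a number of a shift or a turn outside -1 to 1 is refused whole. A call with a gripper value outside its range is refused whole. The fingers move at their own pace and stop on an object; "grip_force" is the grip in N (left out, the last holds). Time passes only in rows, so rows that do not move let the fingers close. It gives the time, the measured TCP pose, the force and the opening at its end, in the units of the state.
- manip.sense(): the state, without advancing time (a new reading comes with each control period).
- manip.get_image(name): name is "side" or "top"; returns the picture (384x512x3 uint8, red, green, blue); there is no depth.
- manip.calibration(name): a dict with "fov_y" (degrees; the focal length in pixels is half the picture's height over the tangent of half this angle, whatever the lens; pixels are square), "cx", "cy" (the principal point, pixels), "k1" (the pictures are not rectified: a ray, as slopes to the right and down, at radius r is drawn at 1 + k1 r^2 times it, then the intrinsics apply), "R" (3x3) and "t" (3): a world point X has camera coordinates R X + t. Camera axes: x right, y down, z forward; pixel columns grow to the right and rows downward; lengths in m; the calibration is good to about 2 mm. A picture is of the moment at which its call begins. calibration takes no time and is no camera call.
- manip.job_done(): hands the job in, once; it reports no verdict.
The state is a dict: "t": time; "qpos": joint angles; "joint_vel": joint speeds; "tau": joint torques, N m; "eef_pos": TCP position; "ee_rot": TCP orientation; "wrist_force": force on the tool from outside, world axes, zero at the start; "torque": the same for the moment, N m; "width": finger opening in m.
Only numpy, scipy, OpenCV 4.12 (cv2) and the standard library are available. Lean on these libraries where they do the work, as an engineer would, in place of code of your own. Each camera call takes 0.05 s, during which the arm holds its last target.

## Task

We are putting a sample mixer's drive back together: lay the brass spacer ring flat in the recess on top of the belt pulley and let go of it. Then lift the keyed shaft out of its blue stand by its black handle, push it down through the spacer into the pulley's bore, turn it until its key slips into the keyway, and keep pushing until its collar sits fully home on the spacer. A spring under the shaft pushes it back up, so finish while still holding the handle and pressing the collar firmly down on the spacer, and leave the other things on the bench where they are.

Things in the scene. Friction and masses are not known exactly. Their poses are not given: they have to be found in the camera images.
- spacer_center (a point): centre (half-way up) of the loose brass spacer ring, lying flat on the bench: outer diameter 49 mm, hole 32 mm, height 18 mm, z axis up along its axis. Weighs about 80 g
- spacer: the same brass spacer ring; origin at the centre of its underside
- hub_face (a point): centre of the flat floor of the recess on top of the belt pulley, on the bore's axis, 55 mm above the bench. z up, +x along the keyway (orange marks beside the keyway and on the rim). Recess 54 mm across, 6 mm deep; a seated spacer stands 12 mm above its rim. Bore 18 mm across, 40 mm deep; keyway 6.6 mm wide, reaching 13.8 mm from the axis
- pulley: the aluminium toothed belt pulley, 72 mm across and 46 mm high, clamped immovably on the grey 125 mm square fixture plate; origin at the centre of its underside, 15 mm above the bench; same axes as hub_face
- shaft_grip (a point): centre of the black handle of the loose keyed shaft, at the start upright in the blue stand (this point 90 mm above the bench). Handle 34 mm along its x, 20 mm along its y (flat sides to grip), 42 mm high. z up along the shaft; +x toward the key's side (orange marks on collar and handle top). Fully home on a seated spacer this point is 48 mm above hub_face; key resting on the hub: 68 mm
- shaft: the same keyed shaft, about 0.2 kg; origin at the centre of its tapered tip, 80 mm below shaft_grip, same axes. Heights above the tip: brass key 12 to 34 mm, steel collar (diameter 44 mm) 50 to 58 mm. Shaft diameter 16 mm; the key is 5 mm wide and reaches 12.5 mm from the axis
- plunger (a joint): spring plunger at the bottom of the pulley's bore, m pressed down: 0 free, 0.008 with the shaft home (then it pushes back up with about 5 N; the shaft meets it 8 mm before home)
- stand: the blue fixed stand for the shaft, 70 mm square, 60 mm high, with an 86 mm square foot; origin at the centre of its underside. The shaft stands in its 31 mm hole, with its tip 10 mm above the bench
- sample_pot_3: bystander: small white pot with a red lid, 48 x 48 x 60 mm, origin under its centre
- marker_black: bystander: white marker pen with black cap, 17 x 138 x 18 mm, lying, origin under its centre
- marker_red: bystander: white marker pen with red cap, 17 x 138 x 18 mm, lying, origin under its centre
- timer: bystander: small white bench timer, 35 x 68 x 65 mm, origin under its centre
- bottle_cap: bystander: blue ribbed screw cap lying on the bench, 35 mm across, 17 mm high, origin under its centre

How it is judged:
By the outcome, as a careful person would: the job done as asked, in the order asked, and still so for the second after the job is handed in, while the arm keeps its last pose, push and grip.
It also fails if it takes over 58 s, if anything falls off the work surface, if the arm or the gripper's body presses on something with over 40 N, if the wrist force passes 120 N, or if a joint passes its speed limit or range.

## Working session

There is one attempt and no reset: what is moved stays moved. The work goes in short steps, Python scripts to look and compute and a tool call to move; the robot and the scene stay as the last step left them, time stands still between calls to the robot, and variables do not carry over. Pictures are saved under pics/ and viewed, and the job is handed in when it is done.

Besides the shell and the picture viewer there is one more tool, called after "Request:" as name(argument=value, ...), one argument or row to a line, values as JSON. carry_out: Moves the arm, as the interface text tells. Shifts and turns lie within -1 to 1; 1 stands for 0.1 m of shift or pi rad of turn. Its arguments: {"type":"object","properties":{"plan":{"type":"array"},"grip_force":{"type":"number"}},"required":["plan"]}

```bash
mkdir -p pics; ls; python3 - <<'E'
from bench import manip
import cv2,json
print(manip.sense())
for n in("side","top"):
    im=manip.get_image(n); cv2.imwrite(f"pics/{n}0.png",im[:,:,::-1]); print(n,manip.calibration(n))
E
```

```text
pics
{'t': 0.0, 'qpos': array([-1.29317684e+00,  2.17772372e-01,  1.61494431e+00,  8.88119639e-06,
        1.31129124e+00, -1.12185755e-01]), 'joint_vel': array([-0.00016858, -0.00063609, -0.00158474, -0.00148737,  0.00051815,
       -0.0001653 ]), 'tau': array([-5.78524741e-04, -3.96847200e+01, -3.03852975e+01, -1.23485815e-04,
        9.75096482e-03,  3.86945217e-06]), 'eef_pos': array([ 0.23732266, -0.57735237,  0.2489516 ]), 'ee_rot': array([-0.69365092, -0.13779644,  0.69378598, -0.13609393]), 'wrist_force': array([ 0.45964814, -0.19257091, -0.19045487]), 'torque': array([-0.00983793,  0.06603083,  0.06380393]), 'width': 0.08525475413222813}
side {'fov_y': 45.934501739342686, 'cx': 254.4209414067933, 'cy': 197.65879126203066, 'k1': -0.05994548512257679, 'R': array([[ 0.99773918,  0.06360081,  0.02171342],
       [ 0.04801424, -0.44853161, -0.89247635],
       [-0.04702306,  0.89150117, -0.4505713 ]]), 't': array([-0.56069179,  0.0524912 ,  1.48187871])}
top {'fov_y': 52.89909928633313, 'cx': 258.2528877880485, 'cy': 189.7914603518493, 'k1': 0.030671526932037466, 'R': array([[-0.01986859, -0.99980124,  0.00165071],
       [-0.9890282 ,  0.01941271, -0.1464458 ],
       [ 0.14638464, -0.00454227, -0.98921732]]), 't': array([0.02907358, 0.56283736, 1.27060515])}
```

View pics/side0.png

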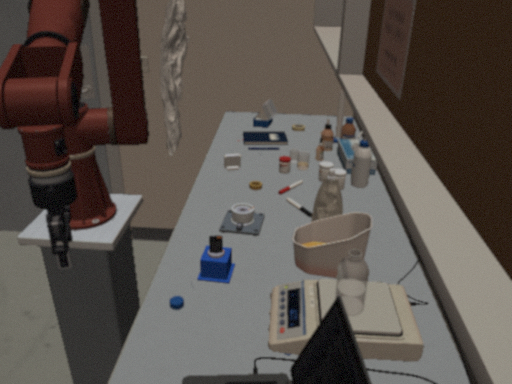

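View pics/top0.png

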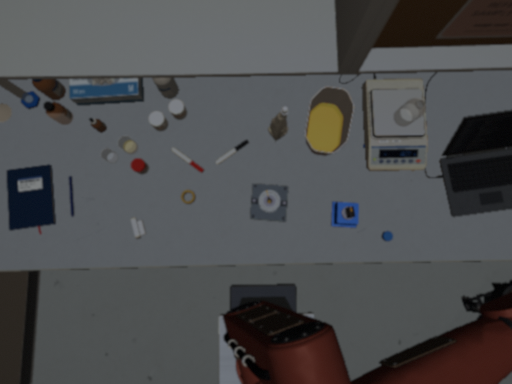

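```bash
cat > h.py <<'E'
import numpy as np,cv2
from bench import manip
def K(c): 
    f=192/np.tan(np.radians(c['fov_y']/2)); return f,c['cx'],c['cy']
def ray(n,u,v):
    c=manip.calibration(n); f,cx,cy=K(c)
    d=np.array([(u-cx)/f,(v-cy)/f]); s=d.copy()
    for _ in range(20): s=d/(1+c['k1']*(s@s))
    return -c['R'].T@c['t'], c['R'].T@np.array([s[0],s[1],1])
def plane(n,u,v,z):
    o,d=ray(n,u,v); return o+d*(z-o[2])/d[2]
def proj(n,X):
    c=manip.calibration(n); f,cx,cy=K(c); p=c['R']@np.array(X)+c['t']; s=p[:2]/p[2]; s=s*(1+c['k1']*(s@s)); return np.array([f*s[0]+cx,f*s[1]+cy])
def two(p,q):
    o1,d1=ray('top',*p);o2,d2=ray('side',*q)
    d1/=np.linalg.norm(d1);d2/=np.linalg.norm(d2)
    ab=np.linalg.lstsq(np.c_[d1,-d2],o2-o1,rcond=None)[0]
    a=o1+ab[0]*d1;b=o2+ab[1]*d2
    return (a+b)/2,np.linalg.norm(a-b)
def crop(im,u0,u1,v0,v1,k,fn):
    c=cv2.resize(im[v0:v1,u0:u1],None,fx=k,fy=k,interpolation=cv2.INTER_CUBIC)
    cv2.imwrite(fn,c)
E
python3 - <<'E'
from h import *
t=cv2.imread('pics/top0.png');s=cv2.imread('pics/side0.png')
crops=[(t,168,208,177,217),(t,239,299,174,229),(t,325,365,194,234),(s,236,276,165,205),(s,215,270,190,240),(s,192,242,230,285)]
o=[]
for im,a,b,c,d in crops:
    o.append(cv2.resize(im[c:d,a:b],(260,260),interpolation=cv2.INTER_CUBIC))
cv2.imwrite('pics/crops.png',np.vstack([np.hstack(o[:3]),np.hstack(o[3:])]))
# colour masks
def blob(im,box,f,name):
    a,b,c,d=box; r=im[c:d,a:b].astype(float); hsv=cv2.cvtColor(im,cv2.COLOR_BGR2HSV)[c:d,a:b].astype(int)
    m=f(hsv,r); ys,xs=np.nonzero(m); 
    print(name,m.sum(),xs.mean()+a,ys.mean()+c,xs.min()+a,xs.max()+a,ys.min()+c,ys.max()+c) if m.sum() else print(name,0)
br=lambda h,r:(h[...,0]>12)&(h[...,0]<35)&(h[...,1]>90)
og=lambda h,r:(h[...,0]<22)&(h[...,1]>90)
bl=lambda h,r:(h[...,0]>100)&(h[...,0]<130)&(h[...,1]>150)
blob(t,(168,208,177,217),br,'spacer top');blob(s,(236,276,165,205),br,'spacer side')
blob(t,(239,299,174,229),og,'pul og top');blob(s,(215,270,190,240),og,'pul og side')
blob(t,(325,365,194,234),og,'shaft og top');blob(s,(192,242,230,285),og,'shaft og side')
blob(t,(325,365,194,234),bl,'stand top')
E
```

```text
spacer top 63 187.87301587301587 196.1904761904762 182 194 190 202
spacer side 73 255.2876712328767 184.91780821917808 250 261 182 188
pul og top 7 269.0 200.71428571428572 268 270 200 202
pul og side 19 218.05263157894737 237.57894736842104 215 220 236 239
shaft og top 14 350.64285714285717 209.78571428571428 349 352 208 212
shaft og side 20 217.7 238.05 211 220 236 247
stand top 430 343.57674418604654 214.90232558139536 332 357 203 226
```

View pics/crops.png

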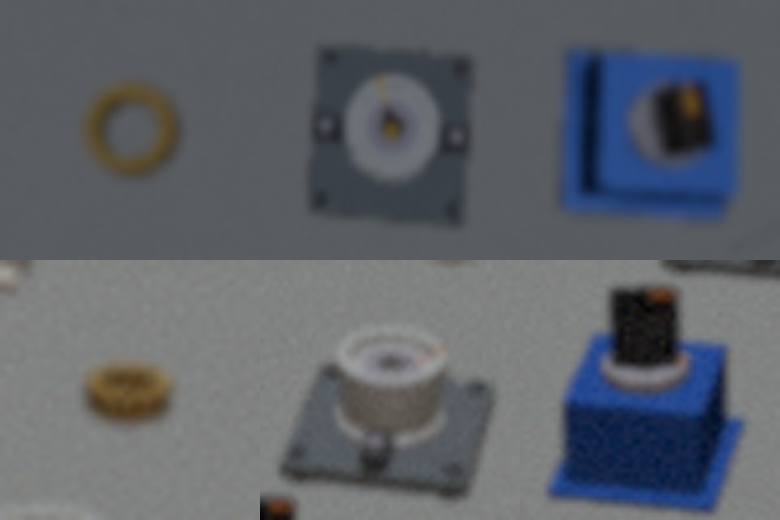

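```bash
python3 - <<'E'
from h import *
for n in('top','side'):
    a=np.mean([manip.get_image(n)[:,:,::-1].astype(float) for _ in range(8)],0)
    np.save(f'pics/{n}avg.npy',a)
t=np.load('pics/topavg.npy').astype('uint8');s=np.load('pics/sideavg.npy').astype('uint8')
crops=[(t,254,284,186,216),(t,330,360,196,226),(s,227,257,198,228),(s,200,230,232,262)]
o=[cv2.resize(im[c:d,a:b],(300,300),interpolation=cv2.INTER_CUBIC) for im,a,b,c,d in crops]
cv2.imwrite('pics/crops2.png',np.vstack([np.hstack(o[:2]),np.hstack(o[2:])]))
for im,(a,b,c,d),nm in[(t,(168,208,177,217),'top'),(s,(236,276,165,205),'side')]:
    r=im[c:d,a:b].astype(int); w=np.clip(r[...,2]-r[...,0]-15,0,None)*((r[...,2]-r[...,0])>25)
    m=((r[...,2]-r[...,0])>25).astype('uint8'); cs,_=cv2.findContours(m,0,2); cc=max(cs,key=cv2.contourArea)
    e=cv2.fitEllipse(cc);print(nm,e[0][0]+a,e[0][1]+c,e[1:]); 
    ys,xs=np.nonzero(m);print((w*np.arange(a,b)).sum()/w.sum(),(w*np.arange(c,d)[:,None]).sum()/w.sum())
print(manip.sense()['t'])
E
```

```text
top 187.6139144897461 196.3542022705078 ((12.564526557922363, 13.133852005004883), 89.17086029052734)
187.6097972972973 196.17117117117118
side 255.30836868286133 184.31294441223145 ((9.248625755310059, 12.232598304748535), 95.96248626708984)
255.3061160151324 184.61034047919293
0.9
```

View pics/crops2.png

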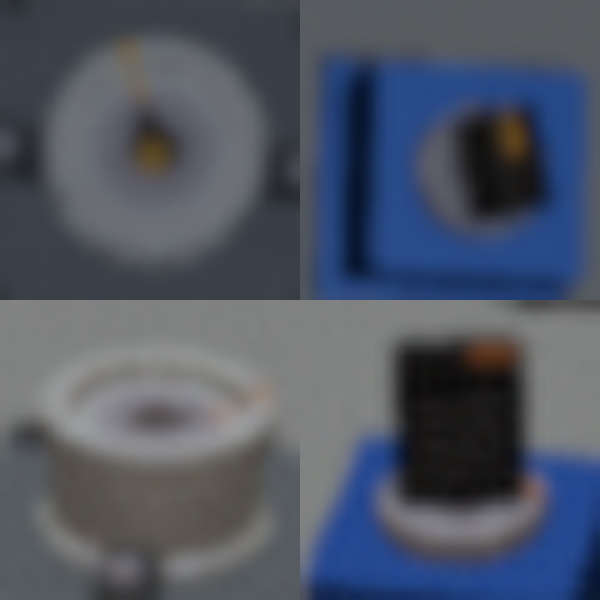

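```bash
python3 - <<'E'
from h import *
t=np.load('pics/topavg.npy');s=np.load('pics/sideavg.npy')
def cont(im,box,f,name,k=8):
    a,b,c,d=box; r=cv2.resize(im[c:d,a:b],None,fx=k,fy=k,interpolation=cv2.INTER_CUBIC)
    m=f(r).astype('uint8'); cs,_=cv2.findContours(m,0,cv2.CHAIN_APPROX_NONE); cc=max(cs,key=cv2.contourArea)
    p=cc[:,0].astype(float); p=(p+.5)/k-.5+[a,c]
    hull=cv2.convexHull(p.astype(np.float32)); e=cv2.fitEllipse(hull)
    print(name,'ell',np.round(e[0],2),np.round(e[1],2),round(e[2]),'bb',p.min(0).round(2),p.max(0).round(2)); return p,m*255
g=lambda r:r.mean(2)
p,m1=cont(t,(252,288,184,220),lambda r:(g(r)>98),'pulley top')
print(len(p)); cv2.imwrite('pics/m1.png',m1)
q=np.array([plane('top',*x,0.061)[:2] for x in p]); c,R=cv2.minEnclosingCircle(q.astype(np.float32)); print('circ',c,R, 'ell-center',plane('top',*cv2.fitEllipse(p.astype(np.float32))[0],.061))
p,m2=cont(t,(252,288,184,220),lambda r:(g(r)>60),'x')
p,m=cont(t,(320,370,190,240),lambda r:(r[...,0]-r[...,2]>50),'stand top')
# handle: dark and orange
p,m=cont(t,(330,360,196,226),lambda r:(r[...,0]<75)&(r[...,0]-r[...,2]<35),'handle top'); cv2.imwrite('pics/m2.png',m)
# orange
for im,box,n in[(t,(262,272,186,196),'rim'),(t,(345,356,203,215),'handle'),(s,(246,258,202,212),'rimS'),(s,(243,258,202,212),'rimS2'),(s,(210,225,232,243),'handleS'),(s,(248,256,202,212),'rimS2'),(s,(248,253,245,255),'c')]:
    a,b,c,d=box;r=im[c:d,a:b];w=np.clip(r[...,2]-r[...,0]-20,0,None)
    print(n,w.sum(),(w*np.arange(a,b)).sum()/w.sum(),(w*np.arange(c,d)[:,None]).sum()/w.sum())
print('spacer top z18',plane('top',187.61,196.27,.018-.004),'side',plane('side',255.3,184.5,.011))
E
python3 -c "
import cv2,numpy as np
a=cv2.imread('pics/m1.png');b=cv2.imread('pics/m2.png');b=cv2.resize(b,(a.shape[1],a.shape[0]));cv2.imwrite('pics/mm.png',np.hstack([a,b]))"
```

```text
pulley top ell [269.01 200.39] [20.85 21.37] 17 bb [258.81 189.94] [279.31 210.94]
484
circ (0.5238938927650452, -0.016941096633672714) 0.036268703639507294 ell-center [ 0.5239706  -0.01716497  0.061     ]Traceback (most recent call last):
  File "<stdin>", line 13, in <module>
  File "<stdin>", line 7, in cont
cv2.error: OpenCV(4.12.0) /io/opencv/modules/imgproc/src/shapedescr.cpp:361: error: (-201:Incorrect size of input array) There should be at least 5 points to fit the ellipse in function 'fitEllipseNoDirect'

[ WARN:0@0.027] global loadsave.cpp:275 findDecoder imread_('pics/m2.png'): can't open/read file: check file path/integrity
Traceback (most recent call last):
cv2.error: OpenCV(4.12.0) /io/opencv/modules/imgproc/src/resize.cpp:4208: error: (-215:Assertion failed) !ssize.empty() in function 'resize'
```

```bash
cat > m.py <<'E'
from h import *
t=np.load('pics/topavg.npy');s=np.load('pics/sideavg.npy')
def cont(im,box,f,name,k=8):
    a,b,c,d=box; r=cv2.resize(im[c:d,a:b],None,fx=k,fy=k,interpolation=cv2.INTER_CUBIC)
    m=f(r).astype('uint8'); cs,_=cv2.findContours(m,0,cv2.CHAIN_APPROX_NONE); cc=max(cs,key=cv2.contourArea)
    p=cc[:,0].astype(float); p=(p+.5)/k-.5+[a,c]
    hull=cv2.convexHull(p.astype(np.float32)); e=cv2.fitEllipse(hull)
    print(name,'ell',np.round(e[0],2),np.round(e[1],2),round(e[2]),'bb',p.min(0).round(2),p.max(0).round(2)); return p,m*255
p,m=cont(t,(320,370,190,240),lambda r:(r[...,0]-r[...,2]>50),'stand top')
p,ma=cont(t,(330,360,196,226),lambda r:(r[...,0]<75)&(r[...,0]-r[...,2]<35)&(r[...,1]<75),'handle top')
p,mb=cont(s,(200,230,232,262),lambda r:(r.max(2)<75),'handle side')
p,mc=cont(s,(222,262,195,235),lambda r:(r.min(2)>120),'pulley side')
mk=[cv2.resize(x,(240,240)) for x in(m,ma,mb,mc)]
cv2.imwrite('pics/mm.png',np.vstack([np.hstack(mk[:2]),np.hstack(mk[2:])]))
for im,box,n in[(t,(262,272,186,196),'rim'),(t,(345,356,203,215),'handle'),(s,(248,258,202,212),'rimS'),(s,(243,258,202,212),'rimS2'),(s,(210,225,232,241),'handleS')]:
    a,b,c,d=box;r=im[c:d,a:b];w=np.clip(r[...,2]-r[...,0]-20,0,None)
    print(n,w.sum(),(w*np.arange(a,b)).sum()/w.sum(),(w*np.arange(c,d)[:,None]).sum()/w.sum())
print('spacer top z18',plane('top',187.61,196.27,.014),'side',plane('side',255.3,184.5,.011))
E
python3 m.py
```

```text
stand top ell [344.36 214.01] [31.32 33.08] 78 bb [331.19 201.44] [358.19 226.94]
handle top ell [349.21 211.9 ] [ 9.56 12.06] 180 bb [344.81 206.56] [353.69 217.69]
handle side ell [215.15 244.06] [16.5 18.5] 163 bb [209.06 235.56] [221.94 252.31]
pulley side ell [237.61 205.66] [30.35 57.91] 82 bb [221.56 194.56] [261.44 219.94]
rim 0.0 nan nan
handle 231.5 350.78617710583154 209.42548596112312
rimS 0.25 253.0 207.0
rimS2 0.25 253.0 207.0
handleS 287.0 218.62064459930315 236.99520905923345
spacer top z18 [0.54950912 0.26251987 0.014     ] side [0.54823697 0.26298775 0.011     ]m.py:17: RuntimeWarning: invalid value encountered in scalar divide
  print(n,w.sum(),(w*np.arange(a,b)).sum()/w.sum(),(w*np.arange(c,d)[:,None]).sum()/w.sum())
```

View pics/mm.png

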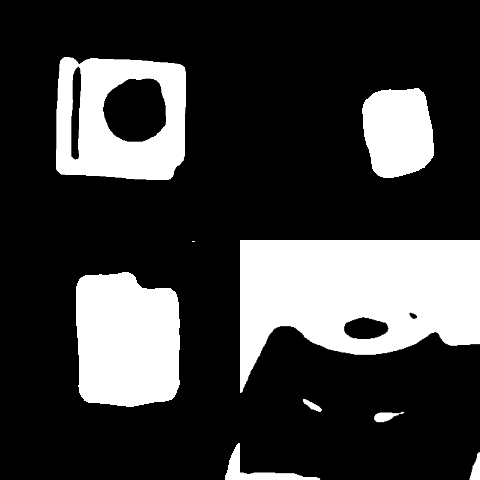

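```bash
cat > m2.py <<'E'
from h import *
t=np.load('pics/topavg.npy');s=np.load('pics/sideavg.npy')
def up(im,box,k=8):
    a,b,c,d=box; return cv2.resize(im[c:d,a:b],None,fx=k,fy=k,interpolation=cv2.INTER_CUBIC)
def px(p,box,k=8): return (np.array(p,float)+.5)/k-.5+[box[0],box[2]]
def wc(im,box,thr,nm):
    r=up(im,box); w=np.clip(r[...,2]-r[...,0]-thr,0,None); y,x=np.mgrid[:w.shape[0],:w.shape[1]]
    c=px([(w*x).sum()/w.sum(),(w*y).sum()/w.sum()],box); print(nm,w.max().round(),c); return c
a=wc(t,(262,272,186,196),-8,'rim')
C=np.array([.5239,-.0170,.061]);A=plane('top',*a,.061);d=A-C;print(A,np.hypot(*d[:2]),np.degrees(np.arctan2(d[1],d[0])))
a=wc(s,(248,258,202,212),-5,'rimS');A=plane('side',*a,.061);d=A-C;print(A,np.hypot(*d[:2]),np.degrees(np.arctan2(d[1],d[0])))
h=wc(t,(345,356,203,215),20,'handle');print(plane('top',*h,.111))
h2=wc(s,(210,225,232,241),20,'handleS');print(plane('side',*h2,.111), two(h,h2))
# collar arc in top
box=(325,365,194,234); r=up(t,box); m=((r[...,0]-r[...,2])<50).astype('uint8')
cs,hi=cv2.findContours(m,cv2.RETR_LIST,cv2.CHAIN_APPROX_NONE)
for c in cs:
    ar=cv2.contourArea(c)
    if 2000<ar<20000:
        p=px(c[:,0],box); print(ar,p.min(0),p.max(0))
        l=p[(p[:,0]<344.5)]; q=np.array([plane('top',*x,.066)[:2] for x in l])
        M=np.c_[2*q,np.ones(len(q))]; sol=np.linalg.lstsq(M,(q**2).sum(1),rcond=None)[0]
        print('collar circ',sol[:2],np.sqrt(sol[2]+sol[:2]@sol[:2]))
        q2=np.array([plane('top',*x,.066)[:2] for x in p]);print('extent y',q2[:,1].min(),q2[:,1].max(),'x',q2[:,0].min(),q2[:,0].max())
# handle mask rect
for im,n,box in((t,'top',(330,360,196,226)),(s,'side',(200,230,232,262))):
    r=up(im,box); m=((r.max(2)<75)|((r[...,2]-r[...,0])>15)).astype('uint8'); cs,_=cv2.findContours(m,0,1); c=max(cs,key=cv2.contourArea)
    ap=cv2.approxPolyDP(c,6,True)[:,0]; P=px(ap,box)
    for x in P: print(n,x.round(2),plane(n,*x,.111).round(4),plane(n,*x,.069).round(4))
for n in('top','side'):print(n,'cam',ray(n,0,0)[0])
E
python3 m2.py
```

```text
rim 29.0 [266.67435402 192.09447002]
[ 0.55206348 -0.00996889  0.061     ] 0.029027880519855543 14.017547240267328
rimS 27.0 [251.95420863 206.95519636]
[ 0.55352808 -0.01003228  0.061     ] 0.030436361921764476 13.233927740668127
handle 43.0 [350.76994171 209.40949578]
[ 0.48399011 -0.2754201   0.111     ]
handleS 38.0 [218.61154083 237.0082369 ]
[ 0.48507938 -0.27711273  0.111     ] (array([ 0.48446842, -0.27560259,  0.10999495]), np.float64(0.0007811772200796219))
8716.5 [341.0625 205.9375] [354.0625 218.9375]
collar circ [ 0.47723779 -0.27482306] 0.020830659701497098
extent y -0.2964387945635389 -0.25382329391492253 x 0.4567688169397575 0.4996997701703886
top [351.81 206.56] [ 0.493  -0.2792  0.111 ] [ 0.4972 -0.2896  0.069 ]
top [347.19 206.81] [ 0.4925 -0.2645  0.111 ] [ 0.4967 -0.2743  0.069 ]
top [344.94 208.56] [ 0.4871 -0.257   0.111 ] [ 0.491  -0.2666  0.069 ]
top [345.06 212.56] [ 0.4743 -0.2567  0.111 ] [ 0.4778 -0.2663  0.069 ]
top [347.06 217.56] [ 0.4582 -0.2622  0.111 ] [ 0.4612 -0.272   0.069 ]
top [350.69 217.19] [ 0.4592 -0.2738  0.111 ] [ 0.4622 -0.284   0.069 ]
top [353.94 215.31] [ 0.465  -0.2844  0.111 ] [ 0.4682 -0.295   0.069 ]
top [353.56 210.44] [ 0.4805 -0.2841  0.111 ] [ 0.4843 -0.2946  0.069 ]
side [220.94 235.56] [ 0.4901 -0.2695  0.111 ] [ 0.4808 -0.2018  0.069 ]
side [209.44 236.44] [ 0.4613 -0.2767  0.111 ] [ 0.45   -0.2095  0.069 ]
side [210.06 251.56] [ 0.4733 -0.3457  0.111 ] [ 0.4629 -0.2832  0.069 ]
side [216.19 252.31] [ 0.4886 -0.3475  0.111 ] [ 0.4792 -0.2851  0.069 ]
side [221.56 250.69] [ 0.5007 -0.3392  0.111 ] [ 0.4921 -0.2762  0.069 ]
side [222.94 251.31] [ 0.5044 -0.3416  0.111 ] [ 0.496  -0.2788  0.069 ]
side [221.81 249.81] [ 0.5008 -0.3353  0.111 ] [ 0.4922 -0.2721  0.069 ]
top cam [0.37124259 0.02391304 1.33928179]
side cam [ 0.62658631 -1.26189218  0.72671371]
```

```bash
cat > go.py <<'E'
import sys,numpy as np
from scipy.spatial.transform import Rotation as Ro
from bench import manip
s=manip.sense(); R=Ro.from_quat(s['ee_rot']); M=R.as_matrix(); p=s['eef_pos']
yaw=np.degrees(np.arctan2(M[1,1],M[0,1]))
print('t',round(s['t'],2),'pos',p.round(4),'F',s['wrist_force'].round(1),'T',s['torque'].round(2),'w',round(s['width'],4))
print('toolx',M[:,0].round(3),'jaw yaw',round(yaw,2),'q6',s['qpos'].round(2))
if len(sys.argv)>4:
    x,y,z,ty=map(float,sys.argv[1:5])   # ty: jaw axis yaw in deg
    d=(ty-yaw+90)%180-90
    yy=np.radians(yaw+d); X=np.array([0,0,-1.]);Y=np.array([np.cos(yy),np.sin(yy),0]);Z=np.cross(X,Y)
    T=Ro.from_matrix(np.c_[X,Y,Z]); D=np.array([x,y,z])-p
    rv=(R.inv()*T).as_rotvec()
    print('yaw turn',round(d,2),'trans units in CURRENT tool',(M.T@D*10).round(3),'in TARGET tool',(T.inv().apply(D)*10).round(3),'twist',(rv/np.pi).round(4))
E
python3 go.py 0.549 0.2627 0.15 102
```

```text
t 0.9 pos [ 0.2375 -0.5781  0.2503] F [-0.   0.1 -0.4] T [ 0.01  0.03 -0.01] w 0.0854
toolx [ 0.  0. -1.] jaw yaw -67.67 q6 [-1.29  0.22  1.61  0.    1.31 -0.11]
yaw turn -10.33 trans units in CURRENT tool [ 1.003 -6.594 -6.076] in TARGET tool [ 1.003 -7.577 -4.795] twist [ 0.0574 -0.      0.    ]
```

Request:
carry_out(
  plan=[
    {"translation": [0, 0, 0], "twist": [0.0574, 0, 0], "grip": -1},
    {"translation": [0, -0.474, -0.3], "twist": [0, 0, 0], "grip": -1},
    {"translation": [0, -0.474, -0.3], "twist": [0, 0, 0], "grip": -1},
    {"translation": [0, -0.474, -0.3], "twist": [0, 0, 0], "grip": -1},
    {"translation": [0, -0.474, -0.3], "twist": [0, 0, 0], "grip": -1},
    {"translation": [0, -0.474, -0.3], "twist": [0, 0, 0], "grip": -1},
    {"translation": [0, -0.474, -0.3], "twist": [0, 0, 0], "grip": -1},
    {"translation": [0, -0.474, -0.3], "twist": [0, 0, 0], "grip": -1},
  ],
  grip_force=30,
)

```text
t: 1.9
eef_pos: [0.3744, -0.2083, 0.2507]
ee_rot: [0.704, 0.073, -0.703, 0.074]
wrist_force: [0.7, 0.5, 0.9]
width: 0.0853
```

```bash
python3 go.py 0.549 0.2627 0.1 -78
```

```text
t 1.9 pos [ 0.3744 -0.2083  0.2507] F [0.7 0.5 0.9] T [ 0.03 -0.03  0.01] w 0.0853
toolx [ 0.001 -0.001 -1.   ] jaw yaw -78.03 q6 [-0.67 -0.23  2.05  0.    1.31  0.69]
yaw turn 0.03 trans units in CURRENT tool [ 1.506 -4.247 -2.683] in TARGET tool [ 1.507 -4.244 -2.687] twist [-0.0002 -0.0003 -0.0003]
```

Request:
carry_out(
  plan=[
    {"translation": [0, -0.531, -0.336], "twist": [0, 0, 0], "grip": -1},
    {"translation": [0, -0.531, -0.336], "twist": [0, 0, 0], "grip": -1},
    {"translation": [0, -0.531, -0.336], "twist": [0, 0, 0], "grip": -1},
    {"translation": [0, -0.531, -0.336], "twist": [0, 0, 0], "grip": -1},
    {"translation": [0.2, -0.531, -0.336], "twist": [0, 0, 0], "grip": -1},
    {"translation": [0.2, -0.531, -0.336], "twist": [0, 0, 0], "grip": -1},
    {"translation": [0.2, -0.531, -0.336], "twist": [0, 0, 0], "grip": -1},
    {"translation": [0.2, -0.531, -0.336], "twist": [0, 0, 0], "grip": -1},
  ],
)

```text
t: 2.9
eef_pos: [0.5442, 0.25, 0.1742]
ee_rot: [0.704, 0.074, -0.703, 0.074]
wrist_force: [2.0, -0.6, 0.5]
width: 0.0855
```

```bash
python3 go.py 0.549 0.2627 0.026 -78;  python3 - <<'E'
from h import *
t=manip.get_image('top')[:,:,::-1];s=manip.get_image('side')[:,:,::-1]
o=[cv2.resize(im[c:d,a:b],(380,380),interpolation=cv2.INTER_CUBIC) for im,a,b,c,d in[(t,158,218,167,227),(s,226,286,145,205)]]
cv2.imwrite('pics/c3.png',np.hstack(o))
E
```

```text
t 2.9 pos [0.5442 0.25   0.1742] F [ 2.  -0.6  0.5] T [-0.06 -0.03  0.03] w 0.0855
toolx [ 0.001 -0.    -1.   ] jaw yaw -77.98 q6 [ 0.31  0.24  1.74 -0.    1.16  1.67]
yaw turn -0.02 trans units in CURRENT tool [ 1.482 -0.115 -0.072] in TARGET tool [ 1.482 -0.114 -0.073] twist [ 0.0001 -0.0003 -0.0001]
```

View pics/c3.png

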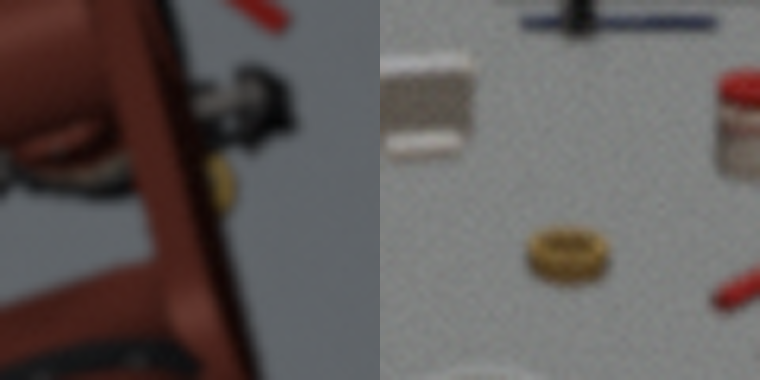

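Request:
carry_out(
  plan=[
    {"translation": [0, 0, 0], "twist": [0, 0, 0], "grip": -1},
    {"translation": [0, 0, 0], "twist": [0, 0, 0], "grip": -1},
  ],
)

```text
t: 3.25
eef_pos: [0.5437, 0.2469, 0.1754]
ee_rot: [0.704, 0.073, -0.703, 0.074]
wrist_force: [-1.0, -0.3, 0.1]
width: 0.0853
```

```bash
python3 go.py 0.549 0.2627 0.026 -78
```

```text
t 3.25 pos [0.5437 0.2469 0.1754] F [-1.  -0.3  0.1] T [-0.05  0.02  0.02] w 0.0853
toolx [ 0.001 -0.    -1.   ] jaw yaw -78.06 q6 [ 0.31  0.23  1.74 -0.    1.17  1.67]
yaw turn 0.06 trans units in CURRENT tool [ 1.494 -0.144 -0.083] in TARGET tool [ 1.494 -0.143 -0.084] twist [-0.0003 -0.0004 -0.0001]
```

Request:
carry_out(
  plan=[
    {"translation": [0.2, -0.143, -0.084], "twist": [0, 0, 0], "grip": -1},
    {"translation": [0.4, 0, 0], "twist": [0, 0, 0], "grip": -1},
    {"translation": [0.4, 0, 0], "twist": [0, 0, 0], "grip": -1},
    {"translation": [0.2, 0, 0], "twist": [0, 0, 0], "grip": -1},
    {"translation": [0, 0, 0], "twist": [0, 0, 0], "grip": -1},
    {"translation": [0, 0, 0], "twist": [0, 0, 0], "grip": -1},
  ],
)

```text
t: 4.0
eef_pos: [0.5504, 0.2638, 0.0566]
ee_rot: [0.704, 0.074, -0.702, 0.073]
wrist_force: [-0.4, -0.7, -0.3]
width: 0.0851
```

```bash
python3 go.py 0.549 0.2627 0.026 -78;  python3 - <<'E'
from h import *
s=manip.get_image('side')[:,:,::-1]
o=[cv2.resize(im[c:d,a:b],(480,480),interpolation=cv2.INTER_CUBIC) for im,a,b,c,d in[(s,226,286,145,205)]]
cv2.imwrite('pics/c4.png',np.hstack(o))
E
```

```text
t 4.0 pos [0.5504 0.2638 0.0566] F [-0.4 -0.7 -0.3] T [-0.01 -0.03 -0.08] w 0.0851
toolx [ 0.003  0.001 -1.   ] jaw yaw -78.03 q6 [0.33 0.41 1.77 0.   0.96 1.69]
yaw turn 0.03 trans units in CURRENT tool [0.306 0.008 0.017] in TARGET tool [0.306 0.008 0.016] twist [-0.0002 -0.0011  0.0001]
```

View pics/c4.png

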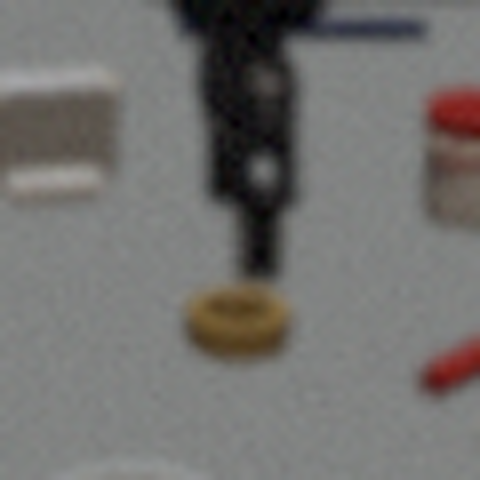

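```bash
python3 - <<'E'
from h import *
o,d=ray('side',226+258/8-.5,145+275/8-.5)
for y in(.222,.215):
    print(o+d*(y-o[1])/d[1])
E
```

```text
[0.55866047 0.222      0.05301528]
[0.5589809  0.215      0.05619333]
```

Request:
carry_out(
  plan=[
    {"translation": [0.2, 0.008, 0.016], "twist": [0, -0.001, 0], "grip": -1},
    {"translation": [0.125, 0, 0], "twist": [0, 0, 0], "grip": -1},
    {"translation": [0, 0, 0], "twist": [0, 0, 0], "grip": -1},
    {"translation": [0, 0, 0], "twist": [0, 0, 0], "grip": 0.0},
    {"translation": [0, 0, 0], "twist": [0, 0, 0], "grip": 0.5},
    {"translation": [0, 0, 0], "twist": [0, 0, 0], "grip": 0.5},
    {"translation": [0, 0, 0], "twist": [0, 0, 0], "grip": 0.5},
  ],
  grip_force=30,
)

```text
t: 4.92
eef_pos: [0.5481, 0.2628, 0.0229]
ee_rot: [-0.703, -0.074, 0.704, -0.074]
wrist_force: [0.3, 0.4, 3.8]
width: 0.048
```

```bash
python3 go.py 0.524 -0.017 0.14 -78;  python3 - <<'E'
from h import *
s=manip.get_image('side')[:,:,::-1]
o=[cv2.resize(im[c:d,a:b],(480,480),interpolation=cv2.INTER_CUBIC) for im,a,b,c,d in[(s,226,286,145,205)]]
cv2.imwrite('pics/c5.png',np.hstack(o))
E
```

```text
t 4.92 pos [0.5481 0.2628 0.0229] F [0.3 0.4 3.8] T [ 0.    0.02 -0.  ] w 0.048
toolx [-0.001 -0.    -1.   ] jaw yaw -78.0 q6 [0.33 0.46 1.77 0.   0.91 1.69]
yaw turn -0.0 trans units in CURRENT tool [-1.171  2.687  0.819] in TARGET tool [-1.171  2.687  0.817] twist [0.     0.0005 0.0001]
```

View pics/c5.png

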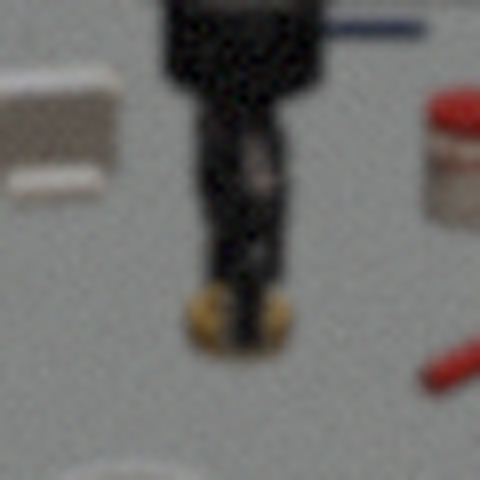

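```bash
python3 - <<'E'
from h import *
for Y in(345,348,355):
  o,d=ray('side',226+243/8-.5,145+Y/8-.5)
  for y in(.239,.229): print(Y,o+d*(y-o[1])/d[1])
E
```

```text
345 [0.55187106 0.239      0.00970139]
345 [0.55236887 0.229      0.01447863]
348 [0.55190646 0.239      0.00817567]
348 [0.55240403 0.229      0.01296308]
355 [0.55198917 0.239      0.00461081]
355 [0.55248619 0.229      0.00942197]
```

Request:
carry_out(
  plan=[
    {"translation": [-0.3, 0, 0], "twist": [0, 0, 0], "grip": 0.5},
    {"translation": [-0.47, 0.187, 0.057], "twist": [0, 0, 0], "grip": 0.5},
    {"translation": [-0.4, 0.4, 0.12], "twist": [0, 0, 0], "grip": 0.5},
    {"translation": [0, 0.5, 0.15], "twist": [0, 0, 0], "grip": 0.5},
    {"translation": [0, 0.5, 0.15], "twist": [0, 0, 0], "grip": 0.5},
    {"translation": [0, 0.5, 0.15], "twist": [0, 0, 0], "grip": 0.5},
    {"translation": [0, 0.4, 0.13], "twist": [0, 0, 0], "grip": 0.5},
    {"translation": [0, 0.2, 0.06], "twist": [0, 0, 0], "grip": 0.5},
  ],
)

```text
t: 5.98
eef_pos: [0.5226, -0.0192, 0.1387]
ee_rot: [-0.702, -0.073, 0.705, -0.073]
wrist_force: [0.3, 0.3, -1.1]
width: 0.0482
```

Request:
carry_out(
  plan=[
    {"translation": [0, 0, 0], "twist": [0, 0, 0], "grip": 0.5},
    {"translation": [0, 0, 0], "twist": [0, 0, 0], "grip": 0.5},
  ],
)

```text
t: 6.22
eef_pos: [0.5233, -0.0166, 0.1389]
ee_rot: [-0.702, -0.074, 0.705, -0.074]
wrist_force: [-0.1, 0.1, -0.3]
width: 0.0476
```

```bash
python3 go.py 0.524 -0.017 0.085 -78;  python3 - <<'E'
from h import *
t=manip.get_image('top')[:,:,::-1];s=manip.get_image('side')[:,:,::-1]
o=[cv2.resize(im[c:d,a:b],(380,380),interpolation=cv2.INTER_CUBIC) for im,a,b,c,d in[(t,240,300,170,230),(s,210,270,175,235)]]
cv2.imwrite('pics/c6.png',np.hstack(o))
E
```

```text
t 6.22 pos [ 0.5233 -0.0166  0.1389] F [-0.1  0.1 -0.3] T [-0.03 -0.02 -0.01] w 0.0476
toolx [-0.004  0.    -1.   ] jaw yaw -78.0 q6 [-0.17  0.13  1.94 -0.    1.08  1.2 ]
yaw turn 0.0 trans units in CURRENT tool [ 0.539  0.005 -0.008] in TARGET tool [ 0.539  0.005 -0.006] twist [-0.      0.0012  0.0003]
```

View pics/c6.png

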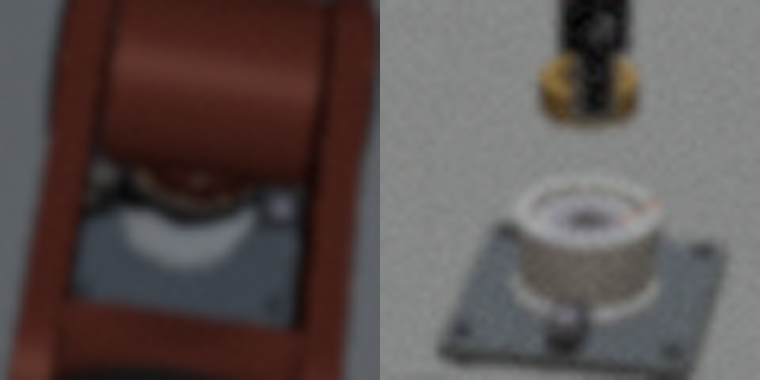

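Request:
carry_out(
  plan=[
    {"translation": [0.3, 0.005, -0.006], "twist": [0, 0.0012, 0], "grip": 0.5},
    {"translation": [0.15, 0, 0], "twist": [0, 0, 0], "grip": 0.5},
    {"translation": [0.05, 0, 0], "twist": [0, 0, 0], "grip": 0.5},
    {"translation": [0, 0, 0], "twist": [0, 0, 0], "grip": 0.5},
    {"translation": [0, 0, 0], "twist": [0, 0, 0], "grip": 0.5},
  ],
)

```text
t: 6.95
eef_pos: [0.5251, -0.0176, 0.0901]
ee_rot: [0.704, 0.074, -0.702, 0.074]
wrist_force: [-0.2, -1.0, -0.7]
width: 0.0477
```

```bash
python3 go.py 0.524 -0.017 0.080 -78;  python3 - <<'E'
from h import *
s=manip.get_image('side')[:,:,::-1]
o=[cv2.resize(im[c:d,a:b],(480,480),interpolation=cv2.INTER_CUBIC) for im,a,b,c,d in[(s,222,262,185,225)]]
cv2.imwrite('pics/c7.png',np.hstack(o))
E
```

```text
t 6.95 pos [ 0.5251 -0.0176  0.0901] F [-0.2 -1.  -0.7] T [ 0.01 -0.03 -0.01] w 0.0477
toolx [ 0.002 -0.    -1.   ] jaw yaw -77.99 q6 [-0.17  0.21  1.96  0.    0.97  1.19]
yaw turn -0.01 trans units in CURRENT tool [ 0.101 -0.009  0.009] in TARGET tool [ 0.101 -0.008  0.009] twist [ 0.     -0.0007 -0.0002]
```

View pics/c7.png

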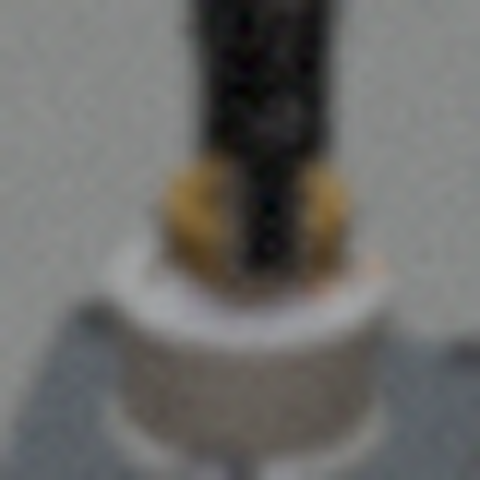

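Request:
carry_out(
  plan=[
    {"translation": [0.05, -0.005, 0.005], "twist": [0, 0, 0], "grip": 0.5},
    {"translation": [0.03, 0, 0], "twist": [0, 0, 0], "grip": 0.5},
    {"translation": [0.02, 0, 0], "twist": [0, 0, 0], "grip": 0.5},
    {"translation": [0, 0, 0], "twist": [0, 0, 0], "grip": 0.5},
  ],
)

```text
t: 7.5
eef_pos: [0.5234, -0.0172, 0.0789]
ee_rot: [-0.703, -0.074, 0.703, -0.074]
wrist_force: [1.1, 1.0, -1.4]
width: 0.0482
```

```bash
python3 go.py 0.524 -0.017 0.078 -78
```

```text
t 7.5 pos [ 0.5234 -0.0172  0.0789] F [ 1.1  1.  -1.4] T [-0.01 -0.    0.04] w 0.0482
toolx [-0.  0. -1.] jaw yaw -78.0 q6 [-0.17  0.22  1.97  0.    0.95  1.19]
yaw turn -0.0 trans units in CURRENT tool [ 0.009 -0.    -0.006] in TARGET tool [ 0.009 -0.    -0.006] twist [ 0.     -0.      0.0001]
```

Request:
carry_out(
  plan=[
    {"translation": [0.012, 0, 0], "twist": [0, 0, 0], "grip": 0.5},
    {"translation": [0, 0, 0], "twist": [0, 0, 0], "grip": 0.5},
    {"translation": [0, 0, 0], "twist": [0, 0, 0], "grip": 0.0},
    {"translation": [0, 0, 0], "twist": [0, 0, 0], "grip": -0.4},
    {"translation": [0, 0, 0], "twist": [0, 0, 0], "grip": -0.8},
    {"translation": [0, 0, 0], "twist": [0, 0, 0], "grip": -1},
  ],
)

```text
t: 8.25
eef_pos: [0.5239, -0.0172, 0.0782]
ee_rot: [0.704, 0.074, -0.703, 0.074]
wrist_force: [-0.1, -0.3, 0.2]
width: 0.0853
```

```bash
python3 go.py 0.524 -0.017 0.2 -78
```

```text
t 8.25 pos [ 0.5239 -0.0172  0.0782] F [-0.1 -0.3  0.2] T [-0.02  0.    0.02] w 0.0853
toolx [ 0.001  0.    -1.   ] jaw yaw -78.0 q6 [-0.17  0.22  1.97  0.    0.95  1.19]
yaw turn -0.0 trans units in CURRENT tool [-1.218 -0.002 -0.003] in TARGET tool [-1.218 -0.002 -0.002] twist [ 0.     -0.0003 -0.0001]
```

Request:
carry_out(
  plan=[
    {"translation": [-0.3, 0, 0], "twist": [0, 0, 0], "grip": -1},
    {"translation": [-0.45, 0, 0], "twist": [0, 0, 0], "grip": -1},
    {"translation": [-0.17, 0.4, 0.16], "twist": [0, 0, 0], "grip": -1},
    {"translation": [0, 0.4, 0.16], "twist": [0, 0, 0], "grip": -1},
    {"translation": [0, 0.5, 0.2], "twist": [0, 0, 0], "grip": -1},
    {"translation": [0, 0.5, 0.2], "twist": [0, 0, 0], "grip": -1},
    {"translation": [0, 0.4, 0.17], "twist": [0, 0, 0], "grip": -1},
    {"translation": [0, 0.22, 0.1], "twist": [0, 0, 0], "grip": -1},
  ],
)

```text
t: 9.25
eef_pos: [0.4765, -0.2768, 0.1702]
ee_rot: [0.704, 0.073, -0.703, 0.073]
wrist_force: [1.0, -0.1, 0.2]
width: 0.0854
```

```bash
python3 go.py 0.4775 -0.275 0.092 -78;  python3 - <<'E'
from h import *
ts=[manip.get_image('top')[:,:,::-1].astype(float) for _ in range(4)]
ss=[manip.get_image('side')[:,:,::-1].astype(float) for _ in range(4)]
t=np.mean(ts,0);s=np.mean(ss,0);np.save('pics/t8.npy',t);np.save('pics/s8.npy',s)
o=[cv2.resize(im[c:d,a:b],(380,380),interpolation=cv2.INTER_CUBIC) for im,a,b,c,d in[(t,254,284,186,216),(s,225,260,192,227),(s,190,250,205,265),(t,320,380,185,245)]]
cv2.imwrite('pics/c8.png',cv2.resize(np.vstack([np.hstack(o[:2]),np.hstack(o[2:])]),(600,600)))
E
```

```text
t 9.25 pos [ 0.4765 -0.2768  0.1702] F [ 1.  -0.1  0.2] T [0.02 0.01 0.01] w 0.0854
toolx [ 0.001 -0.001 -1.   ] jaw yaw -78.12 q6 [-0.65  0.14  1.86  0.    1.14  0.71]
yaw turn 0.12 trans units in CURRENT tool [ 0.782 -0.017 -0.012] in TARGET tool [ 0.782 -0.016 -0.013] twist [-0.0007 -0.0003 -0.0002][ WARN:0@6.564] global loadsave.cpp:1063 imwrite_ Unsupported depth image for selected encoder is fallbacked to CV_8U.
```

View pics/c8.png

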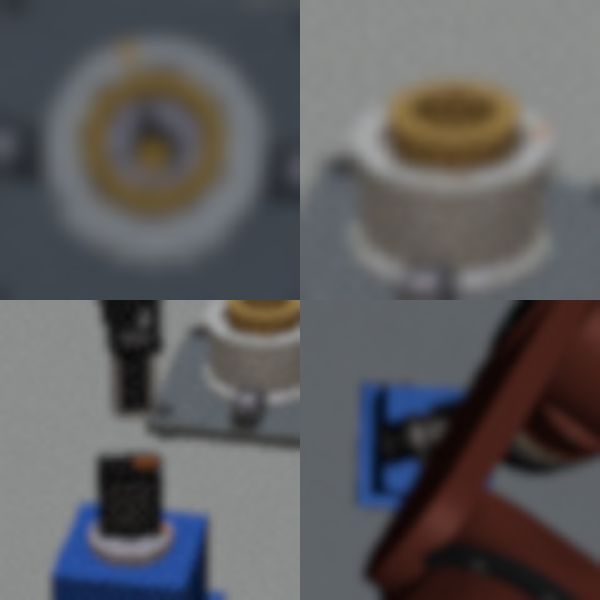

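```bash
python3 - <<'E'
from h import *
t=np.load('pics/t8.npy');s=np.load('pics/s8.npy')
C=np.array([.5239,-.0170])
A=plane('top',266.2,190.3,.061)[:2]-C;print('mark',np.hypot(*A),np.degrees(np.arctan2(A[1],A[0])))
def blob(im,n,box,z,k=8):
    a,b,c,d=box; r=cv2.resize(im[c:d,a:b],None,fx=k,fy=k,interpolation=cv2.INTER_CUBIC)
    m=((r[...,2]-r[...,0])>22).astype('uint8'); cs,_=cv2.findContours(m,0,1)
    for cc in cs:
        if len(cc)>5 and cv2.contourArea(cc)>15:
            e=cv2.fitEllipse(cc);p=(np.array(e[0])+.5)/k-.5+[a,c];print(n,cv2.contourArea(cc),p,plane(n,*p,z))
blob(t,'top',(254,284,186,216),.072);blob(s,'side',(225,262,192,230),.068)
E
```

```text
mark 0.035293954777411665 13.900352509050144
top 10200.5 [268.91031742 199.65420437] [ 0.52511972 -0.01648716  0.072     ]
top 23.5 [266.42335701 191.02603149] [ 0.5541033 -0.0089273  0.072    ]
side 21.5 [252.76423836 206.88923931] [ 0.55676694 -0.02249815  0.068     ]
side 9095.0 [242.43797493 205.98821449] [ 0.52439983 -0.01989263  0.068     ]
```

```bash
python3 - <<'E'
from h import *
P=np.array([.4775,-.275]);T=np.array([.4765,-.2768]);j=np.array([.208,-.978])
print('handle face bottom/top exp',proj('side',[*(P+.01*j),.072]),proj('side',[*(P+.01*j),.108]))
print('finger exp',proj('side',[*(T+.0425*j),.166]),proj('side',[*(T+.052*j),.166]),proj('side',[*(T+.052*j),.18]))
s=np.load('pics/s8.npy')
def seg(v0,v1,u0,u1,name):
    for v in range(v0,v1,2):
        r=s[v,u0:u1].max(1); x=np.arange(u0,u1,.05); y=np.interp(x,np.arange(u0,u1),r); m=x[y<85]; print(name,v,m.min(),m.max(),(m.min()+m.max())/2)
seg(238,252,203,228,'handle'); seg(218,228,205,225,'finger')
E
```

```text
handle face bottom/top exp [216.33151021 251.27311796] [216.09069818 239.47136632]
finger exp [216.12106403 226.63896179] [216.4007679  228.62732256] [216.30351903 223.59948782]
handle 238 209.00000000000136 221.4500000000042 215.22500000000278
handle 240 208.95000000000135 221.9000000000043 215.42500000000283
handle 242 209.00000000000136 221.9500000000043 215.47500000000284
handle 244 209.2000000000014 221.9500000000043 215.57500000000286
handle 246 209.35000000000144 221.9500000000043 215.65000000000288
handle 248 209.35000000000144 221.80000000000427 215.57500000000286
handle 250 209.30000000000143 221.80000000000427 215.55000000000285
finger 218 212.5000000000017 219.9000000000034 216.20000000000255
finger 220 212.60000000000173 219.9000000000034 216.25000000000256
finger 222 212.60000000000173 220.0000000000034 216.30000000000257
finger 224 212.65000000000174 220.55000000000354 216.60000000000264
finger 226 212.85000000000178 223.5000000000042 218.175000000003
```

Request:
carry_out(
  plan=[
    {"translation": [0.3, -0.016, -0.01], "twist": [0, 0, 0], "grip": -1},
    {"translation": [0.3, 0, 0], "twist": [0, 0, 0], "grip": -1},
    {"translation": [0.18, 0, 0], "twist": [0, 0, 0], "grip": -1},
    {"translation": [0, 0, 0], "twist": [0, 0, 0], "grip": -1},
    {"translation": [0, 0, 0], "twist": [0, 0, 0], "grip": -1},
  ],
)

```text
t: 10.28
eef_pos: [0.4786, -0.2731, 0.093]
ee_rot: [0.704, 0.074, -0.703, 0.074]
wrist_force: [0.3, -0.4, 0.9]
width: 0.0851
```

```bash
python3 go.py 0.4767 -0.275 0.092 -78
```

```text
t 10.28 pos [ 0.4786 -0.2731  0.093 ] F [ 0.3 -0.4  0.9] T [-0.02  0.01  0.03] w 0.0851
toolx [ 0.002 -0.001 -1.   ] jaw yaw -77.97 q6 [-0.65  0.25  1.9   0.    0.99  0.71]
yaw turn -0.03 trans units in CURRENT tool [0.01  0.015 0.023] in TARGET tool [0.01  0.015 0.023] twist [ 0.0001 -0.0006 -0.0004]
```

Request:
carry_out(
  plan=[
    {"translation": [0.01, 0.01, 0.017], "twist": [0, 0, 0], "grip": -1},
    {"translation": [0, 0, 0], "twist": [0, 0, 0], "grip": 0.2},
    {"translation": [0, 0, 0], "twist": [0, 0, 0], "grip": 0.6},
    {"translation": [0, 0, 0], "twist": [0, 0, 0], "grip": 1},
    {"translation": [0, 0, 0], "twist": [0, 0, 0], "grip": 1},
    {"translation": [0, 0, 0], "twist": [0, 0, 0], "grip": 1},
    {"translation": [0, 0, 0], "twist": [0, 0, 0], "grip": 1},
  ],
  grip_force=70,
)

```text
t: 11.15
eef_pos: [0.4767, -0.2744, 0.0914]
ee_rot: [0.704, 0.074, -0.703, 0.074]
wrist_force: [0.4, -0.9, 1.8]
width: 0.0192
```

```bash
python3 go.py 0.4767 -0.275 0.19 -78
```

```text
t 11.15 pos [ 0.4767 -0.2744  0.0914] F [ 0.4 -0.9  1.8] T [-0.08 -0.06  0.01] w 0.0192
toolx [ 0.001 -0.001 -1.   ] jaw yaw -78.0 q6 [-0.65  0.25  1.9   0.    0.99  0.71]
yaw turn -0.0 trans units in CURRENT tool [-0.986  0.007 -0.   ] in TARGET tool [-0.986  0.006  0.001] twist [ 0.     -0.0004 -0.0003]
```

Request:
carry_out(
  plan=[
    {"translation": [-0.1, 0, 0], "twist": [0, 0, 0], "grip": 1},
    {"translation": [-0.3, 0, 0], "twist": [0, 0, 0], "grip": 1},
    {"translation": [-0.4, 0, 0], "twist": [0, 0, 0], "grip": 1},
    {"translation": [-0.2, 0, 0], "twist": [0, 0, 0], "grip": 1},
    {"translation": [0, 0, 0], "twist": [0, 0, 0], "grip": 1},
    {"translation": [0, 0, 0], "twist": [0, 0, 0], "grip": 1},
  ],
)

```text
t: 11.9
eef_pos: [0.4753, -0.2732, 0.1895]
ee_rot: [-0.703, -0.075, 0.704, -0.073]
wrist_force: [-1.0, 0.1, -2.5]
width: 0.0193
```

```bash
python3 go.py 0.524 -0.017 0.19 -76;  python3 - <<'E'
from h import *
t=manip.get_image('top')[:,:,::-1]
s=np.mean([manip.get_image('side')[:,:,::-1].astype(float) for _ in range(4)],0)
o=[cv2.resize(im[c:d,a:b].astype(np.float32),(380,380),interpolation=cv2.INTER_CUBIC) for im,a,b,c,d in[(s,190,240,185,235),(t,320,380,185,245)]]
cv2.imwrite('pics/c9.png',np.clip(np.hstack(o),0,255).astype('uint8'));np.save('pics/s9.npy',s)
E
```

```text
t 11.9 pos [ 0.4753 -0.2732  0.1895] F [-1.   0.1 -2.5] T [-0.    0.01  0.01] w 0.0193
toolx [-0.002  0.002 -1.   ] jaw yaw -77.99 q6 [-0.65  0.12  1.85  0.    1.18  0.71]
yaw turn 1.99 trans units in CURRENT tool [-1.000e-03 -2.405e+00 -1.010e+00] in TARGET tool [-0.005 -2.368 -1.093] twist [-0.0111  0.0004  0.0007]
```

View pics/c9.png

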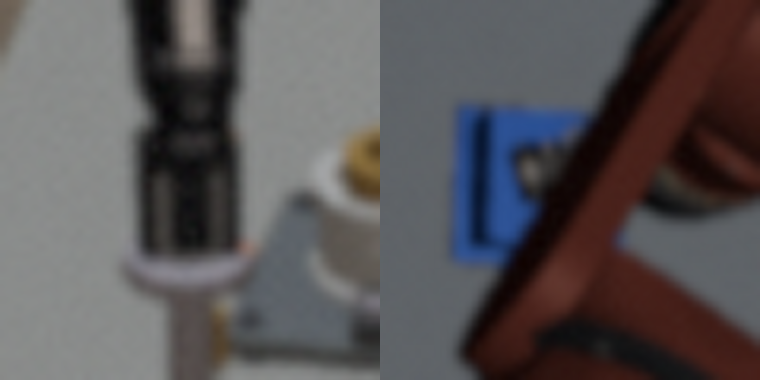

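```bash
python3 - <<'E'
from h import *
s=np.load('pics/s9.npy')
c=cv2.resize(s[185:265,190:250].astype(np.float32),None,fx=8,fy=8,interpolation=cv2.INTER_CUBIC)
cv2.imwrite('pics/c10.png',np.clip(c,0,255).astype('uint8'))
g=s.mean(2)
for v in range(219,248,3): print(v,g[v,204:226].astype(int))
for z in(.16,.14,.125,.11): print(z,proj('side',[.4758,-.2737,z]))
E
```

```text
219 [137 130 120 123 120 109 108 111 105 100  99  99 106 112 118 124 125 122
 110  97  96  97]
222 [138 134 124 105  91  96 100 105 107 109 111 111 109 104 103  98  88  80
  83  92  96  98]
225 [139 139 138 137 137 136 130 117  92  79  78  79  76  82  98 112 114 100
  87  86  94  96]
228 [137 140 138 138 138 138 139 124  96  76  79  81  76  72  64  74  84  83
  79  82  89  95]
231 [137 139 140 138 138 139 138 126  97  78  77  80  76  71  67  71  76  73
  62  61  61  67]
234 [140 140 139 141 139 141 139 128  98  77  80  79  77  85 104 123 135 139
 137 136 137 136]
237 [140 139 140 139 141 137 137 136 125 106  91  87  94 113 130 137 138 139
 138 139 140 139]
240 [139 139 139 138 138 139 139 138 137 139 138 137 137 138 139 137 139 140
 139 139 138 137]
243 [139 139 138 138 139 139 140 137 139 138 139 140 139 140 139 139 140 139
 140 139 139 139]
246 [135 125 110 104 102 106 106 109 111 114 114 116 118 121 121 125 126 130
 131 133 135 134]
0.16 [214.8617389  219.55802675]
0.14 [215.00432524 226.39682966]
0.125 [215.11048596 231.45469276]
0.11 [215.21597566 236.45244855]
```

View pics/c10.png

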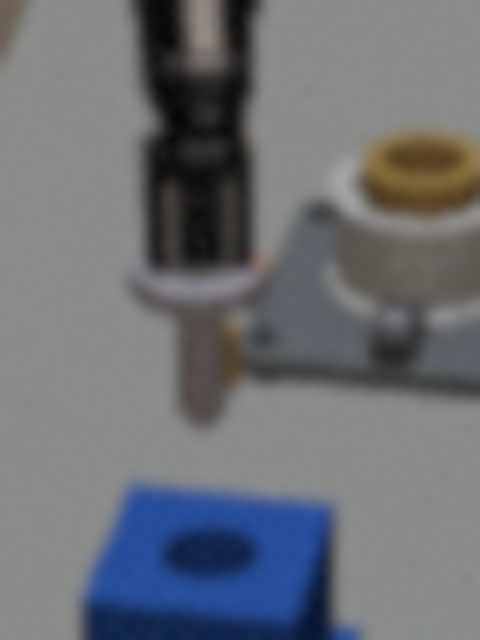

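Request:
carry_out(
  plan=[
    {"translation": [0, 0, 0], "twist": [-0.0111, 0, 0], "grip": 1},
    {"translation": [0, -0.25, -0.116], "twist": [0, 0, 0], "grip": 1},
    {"translation": [0, -0.45, -0.209], "twist": [0, 0, 0], "grip": 1},
    {"translation": [0, -0.5, -0.232], "twist": [0, 0, 0], "grip": 1},
    {"translation": [0, -0.5, -0.232], "twist": [0, 0, 0], "grip": 1},
    {"translation": [0, -0.4, -0.185], "twist": [0, 0, 0], "grip": 1},
    {"translation": [0, -0.2, -0.093], "twist": [0, 0, 0], "grip": 1},
    {"translation": [0, -0.069, -0.032], "twist": [0, 0, 0], "grip": 1},
  ],
)

```text
t: 13.15
eef_pos: [0.5257, -0.0164, 0.191]
ee_rot: [0.702, 0.087, -0.702, 0.087]
wrist_force: [-0.1, -0.8, -1.9]
width: 0.0192
```

Request:
carry_out(
  plan=[
    {"translation": [0, 0, 0], "twist": [0, 0, 0], "grip": 1},
    {"translation": [0, 0, 0], "twist": [0, 0, 0], "grip": 1},
    {"translation": [0, 0, 0], "twist": [0, 0, 0], "grip": 1},
  ],
)

```text
t: 13.52
eef_pos: [0.5255, -0.0186, 0.191]
ee_rot: [0.702, 0.086, -0.702, 0.086]
wrist_force: [0.4, 1.2, -1.0]
width: 0.0196
```

```bash
python3 - <<'E'
from h import *
P=[]
S=[]
for _ in range(6):
    S.append(manip.get_image('side')[:,:,::-1].astype(float)); P.append(manip.sense()['eef_pos'])
s=np.mean(S,0);np.save('pics/s11.npy',s)
print(np.mean(P,0),np.std(P,0))
c=cv2.resize(s[165:235,212:272].astype(np.float32),None,fx=8,fy=8,interpolation=cv2.INTER_CUBIC)
cv2.imwrite('pics/c11.png',np.clip(c,0,255).astype('uint8'))
E
python3 go.py .525 -.017 .19 -76
```

```text
[ 0.52554653 -0.01816451  0.19104066] [1.55601717e-05 2.20632109e-04 1.47634156e-05]
t 13.82 pos [ 0.5256 -0.0179  0.1911] F [ 0.7  0.2 -2.6] T [ 0.    0.01 -0.02] w 0.0193
toolx [ 0.001  0.    -1.   ] jaw yaw -76.02 q6 [-0.17  0.07  1.9   0.    1.18  1.16]
yaw turn 0.02 trans units in CURRENT tool [ 0.011 -0.01   0.003] in TARGET tool [ 0.011 -0.01   0.003] twist [-0.0001 -0.0002 -0.    ]
```

View pics/c11.png

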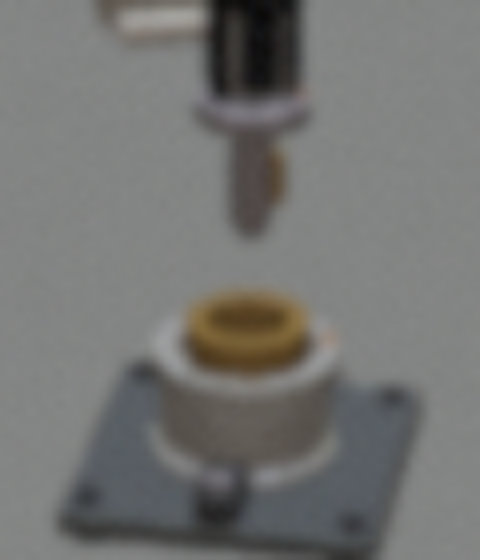

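```bash
python3 - <<'E'
from h import *
s=np.load('pics/s11.npy')
for z in(.125,.115,.061,.04): print(z,proj('side',[.525,-.018,z]))
hsv=s
def edges(v,chan,lo,hi,thr,below=True):
    r=chan[v]; x=np.arange(lo,hi,.02); y=np.interp(x,np.arange(512),r); m=x[(y<thr)] if below else x[(y>thr)]
    return m.min(),m.max(),(m.min()+m.max())/2
g=s.mean(2); sat=s[...,2]-s[...,0]
for v in(189,190,191,192,193): print('shaft',v,g[v,236:252].astype(int))
for v in(212,214,216,218): print('pulley',v,g[v,226:260].astype(int))
E
```

```text
0.125 [242.87021252 189.22300795]
0.115 [242.83673601 192.1603856 ]
0.061 [242.66062379 207.69897131]
0.04 [242.59420101 213.59749873]
shaft 189 [132 132 132 125 106  83  75  77  74  71  80 103 123 131 132 132]
shaft 190 [133 132 131 125 106  85  73  74  76  78  94 114 127 132 133 131]
shaft 191 [133 131 132 125 108  83  76  76  77  89 112 126 131 133 132 132]
shaft 192 [133 133 130 127 111  89  77  74  79  96 121 128 132 131 132 133]
shaft 193 [131 133 131 130 120 101  82  80  86 108 124 132 131 131 131 132]
pulley 212 [117 102  87  76  75  77  85 101 116 122 127 127 125 120 119 117 110 110
 113 120 129 131 131 131 126 113  98  89 101 113 122 127 126 123]
pulley 214 [103  96  93  95  91  90  82  80  81  87  89  94  99 104 109 111 113 112
 111 109 107 102  94  92  87  83  82  84  91  95  99 100  96  86]
pulley 216 [96 94 95 95 94 92 85 81 83 83 84 87 90 94 93 94 93 93 93 92 92 92 89 84
 83 82 84 89 94 95 93 93 95 89]
pulley 218 [ 96  93  94  98 106 109  95  82  81  81  83  84  89  90  92  93  94  93
  93  91  89  84  85  82  80  82  90  99  98  94  96  94  94  95]
```

Request:
carry_out(
  plan=[
    {"translation": [0.2, -0.012, 0.005], "twist": [0, 0, 0], "grip": 1},
    {"translation": [0.2, 0, 0], "twist": [0, 0, 0], "grip": 1},
    {"translation": [0.09, 0, 0], "twist": [0, 0, 0], "grip": 1},
    {"translation": [0, 0, 0], "twist": [0, 0, 0], "grip": 1},
    {"translation": [0, 0, 0], "twist": [0, 0, 0], "grip": 1},
    {"translation": [0, 0, 0], "twist": [0, 0, 0], "grip": 1},
    {"translation": [0, 0, 0], "twist": [0, 0, 0], "grip": 1},
  ],
)

```text
t: 14.7
eef_pos: [0.5253, -0.0166, 0.1427]
ee_rot: [0.702, 0.086, -0.701, 0.086]
wrist_force: [-0.3, 0.6, -2.3]
width: 0.0193
```

```bash
python3 go.py .5247 -.017 .13 -76
```

```text
t 14.7 pos [ 0.5253 -0.0166  0.1427] F [-0.3  0.6 -2.3] T [-0.01 -0.03  0.04] w 0.0193
toolx [ 0.002 -0.    -1.   ] jaw yaw -76.0 q6 [-0.17  0.13  1.93  0.    1.08  1.16]
yaw turn -0.0 trans units in CURRENT tool [0.127 0.002 0.007] in TARGET tool [0.127 0.002 0.007] twist [ 0.     -0.0006 -0.0002]
```

Clear so far; next, slow entry into the bore, watching force.

Request:
carry_out(
  plan=[
    {"translation": [0.04, 0, 0.005], "twist": [0, 0, 0], "grip": 1},
    {"translation": [0.03, 0, 0], "twist": [0, 0, 0], "grip": 1},
    {"translation": [0.03, 0, 0], "twist": [0, 0, 0], "grip": 1},
    {"translation": [0.02, 0, 0], "twist": [0, 0, 0], "grip": 1},
    {"translation": [0, 0, 0], "twist": [0, 0, 0], "grip": 1},
    {"translation": [0, 0, 0], "twist": [0, 0, 0], "grip": 1},
  ],
)

```text
t: 15.45
eef_pos: [0.5244, -0.0167, 0.1301]
ee_rot: [0.702, 0.086, -0.702, 0.086]
wrist_force: [-0.1, 0.1, -2.5]
width: 0.0192
```

```bash
python3 go.py .5247 -.017 .125 -76
```

```text
t 15.45 pos [ 0.5244 -0.0167  0.1301] F [-0.1  0.1 -2.5] T [-0.04  0.02  0.  ] w 0.0192
toolx [ 0.001  0.    -1.   ] jaw yaw -76.0 q6 [-0.17  0.14  1.94  0.    1.05  1.16]
yaw turn 0.0 trans units in CURRENT tool [ 0.051  0.004 -0.002] in TARGET tool [ 0.051  0.004 -0.002] twist [-0.     -0.0002 -0.    ]
```

Request:
carry_out(
  plan=[
    {"translation": [0.03, 0, 0], "twist": [0, 0, 0], "grip": 1},
    {"translation": [0.02, 0, 0], "twist": [0, 0, 0], "grip": 1},
    {"translation": [0.02, 0, 0], "twist": [0, 0, 0], "grip": 1},
    {"translation": [0.02, 0, 0], "twist": [0, 0, 0], "grip": 1},
    {"translation": [0, 0, 0], "twist": [0, 0, 0], "grip": 1},
    {"translation": [0, 0, 0], "twist": [0, 0, 0], "grip": 1},
  ],
)

```text
t: 16.2
eef_pos: [0.5243, -0.0167, 0.121]
ee_rot: [0.702, 0.086, -0.702, 0.086]
wrist_force: [-0.4, -1.7, -1.6]
width: 0.0193
```

```bash
python3 go.py .5247 -.017 .110 -76
```

```text
t 16.2 pos [ 0.5243 -0.0167  0.121 ] F [-0.4 -1.7 -1.6] T [-0.03  0.05 -0.  ] w 0.0193
toolx [ 0.  0. -1.] jaw yaw -76.0 q6 [-0.17  0.16  1.95  0.    1.04  1.16]
yaw turn -0.0 trans units in CURRENT tool [ 0.11   0.004 -0.003] in TARGET tool [ 0.11   0.004 -0.003] twist [ 0.     -0.0001  0.    ]
```

Request:
carry_out(
  plan=[
    {"translation": [0.02, 0, 0], "twist": [0, 0, 0], "grip": 1},
    {"translation": [0.02, 0, 0], "twist": [0, 0, 0], "grip": 1},
    {"translation": [0.02, 0, 0], "twist": [0, 0, 0], "grip": 1},
    {"translation": [0.02, 0, 0], "twist": [0, 0, 0], "grip": 1},
    {"translation": [0, 0, 0], "twist": [0, 0, 0], "grip": 1},
    {"translation": [0, 0, 0], "twist": [0, 0, 0], "grip": 1},
  ],
)

```text
t: 16.95
eef_pos: [0.5243, -0.0167, 0.113]
ee_rot: [0.702, 0.086, -0.702, 0.086]
wrist_force: [-0.7, -0.0, -2.6]
width: 0.0197
```

```bash
python3 go.py .5247 -.017 .104 -76
```

```text
t 16.95 pos [ 0.5243 -0.0167  0.113 ] F [-0.7 -0.  -2.6] T [-0.15  0.09 -0.02] w 0.0197
toolx [ 0.  0. -1.] jaw yaw -76.0 q6 [-0.17  0.17  1.95  0.    1.02  1.16]
yaw turn -0.0 trans units in CURRENT tool [ 0.09   0.004 -0.003] in TARGET tool [ 0.09   0.004 -0.003] twist [ 0.     -0.0001  0.    ]
```

Request:
carry_out(
  plan=[
    {"translation": [0.02, 0, 0], "twist": [0, 0, 0], "grip": 1},
    {"translation": [0.02, 0, 0], "twist": [0, 0, 0], "grip": 1},
    {"translation": [0.02, 0, 0], "twist": [0, 0, 0], "grip": 1},
    {"translation": [0.015, 0, 0], "twist": [0, 0, 0], "grip": 1},
    {"translation": [0, 0, 0], "twist": [0, 0, 0], "grip": 1},
    {"translation": [0, 0, 0], "twist": [0, 0, 0], "grip": 1},
  ],
)

```text
t: 17.7
eef_pos: [0.5246, -0.0168, 0.1057]
ee_rot: [0.702, 0.086, -0.701, 0.086]
wrist_force: [-0.4, 0.2, 2.0]
width: 0.0193
```

```bash
python3 go.py .5247 -.017 .104 -76
```

```text
t 17.7 pos [ 0.5246 -0.0168  0.1057] F [-0.4  0.2  2. ] T [-0.07  0.19  0.04] w 0.0193
toolx [ 0.001 -0.    -1.   ] jaw yaw -76.0 q6 [-0.17  0.18  1.95  0.    1.01  1.16]
yaw turn 0.0 trans units in CURRENT tool [ 0.017  0.003 -0.   ] in TARGET tool [ 0.017  0.003 -0.   ] twist [-0.     -0.0004 -0.0001]
```

Request:
carry_out(
  plan=[
    {"translation": [0.01, 0, 0], "twist": [0, 0, 0], "grip": 1},
    {"translation": [0.008, 0, 0], "twist": [0, 0, 0], "grip": 1},
    {"translation": [0, 0, 0], "twist": [0, 0, 0], "grip": 1},
    {"translation": [0, 0, 0], "twist": [0, 0, 0], "grip": 1},
  ],
)

```text
t: 18.2
eef_pos: [0.5246, -0.0167, 0.1043]
ee_rot: [0.702, 0.086, -0.702, 0.086]
wrist_force: [-2.1, -0.1, 6.1]
width: 0.0192
```

```bash
python3 go.py .5247 -.017 .104 -76
```

```text
t 18.2 pos [ 0.5246 -0.0167  0.1043] F [-2.1 -0.1  6.1] T [-0.09  0.4  -0.02] w 0.0192
toolx [ 0.001  0.    -1.   ] jaw yaw -75.99 q6 [-0.17  0.18  1.96  0.    1.    1.16]
yaw turn -0.01 trans units in CURRENT tool [ 0.003  0.003 -0.   ] in TARGET tool [ 0.003  0.003 -0.   ] twist [ 0.     -0.0003 -0.0001]
```

Request:
carry_out(
  plan=[
    {"translation": [0.008, 0, 0], "twist": [0, 0, 0], "grip": 1},
    {"translation": [0, 0, 0], "twist": [0, 0, 0], "grip": 1},
    {"translation": [0, 0, 0], "twist": [0, 0, 0], "grip": 1},
  ],
)

```text
t: 18.58
eef_pos: [0.5247, -0.0167, 0.1043]
ee_rot: [0.702, 0.086, -0.702, 0.086]
wrist_force: [-3.3, 0.3, 9.5]
width: 0.019
```

```bash
python3 go.py .5247 -.017 .104 -76
```

```text
t 18.57 pos [ 0.5247 -0.0167  0.1043] F [-3.3  0.3  9.5] T [0.   0.66 0.02] w 0.019
toolx [ 0.001  0.    -1.   ] jaw yaw -75.99 q6 [-0.17  0.18  1.96  0.    1.    1.16]
yaw turn -0.01 trans units in CURRENT tool [0.003 0.003 0.   ] in TARGET tool [0.003 0.003 0.   ] twist [ 0.     -0.0002 -0.    ]
```

Request:
carry_out(
  plan=[
    {"translation": [0.012, 0, 0], "twist": [0, 0, 0], "grip": 1},
    {"translation": [0.01, 0, 0], "twist": [0, 0, 0], "grip": 1},
    {"translation": [0, 0, 0], "twist": [0, 0, 0], "grip": 1},
    {"translation": [0, 0, 0], "twist": [0, 0, 0], "grip": 1},
  ],
  grip_force=80,
)

```text
t: 19.08
eef_pos: [0.5248, -0.0167, 0.1043]
ee_rot: [-0.702, -0.086, 0.702, -0.086]
wrist_force: [-8.6, -0.3, 21.3]
width: 0.0192
```

```bash
python3 go.py .5247 -.017 .104 -76;  python3 - <<'E'
from h import *
s=np.mean([manip.get_image('side')[:,:,::-1].astype(float) for _ in range(4)],0)
t=manip.get_image('top')[:,:,::-1]
c=cv2.resize(s[175:225,217:267].astype(np.float32),(480,480),interpolation=cv2.INTER_CUBIC)
cv2.imwrite('pics/c12.png',np.clip(c,0,255).astype('uint8'))
cv2.imwrite('pics/t12.png',t);cv2.imwrite('pics/s12.png',s.astype('uint8'))
E
```

```text
t 19.07 pos [ 0.5248 -0.0167  0.1043] F [-8.6 -0.3 21.3] T [ 0.09  1.58 -0.  ] w 0.0192
toolx [-0. -0. -1.] jaw yaw -75.98 q6 [-0.17  0.18  1.95 -0.    1.    1.16]
yaw turn -0.02 trans units in CURRENT tool [0.003 0.002 0.001] in TARGET tool [0.003 0.002 0.001] twist [0.0001 0.0001 0.    ]
```

View pics/c12.png

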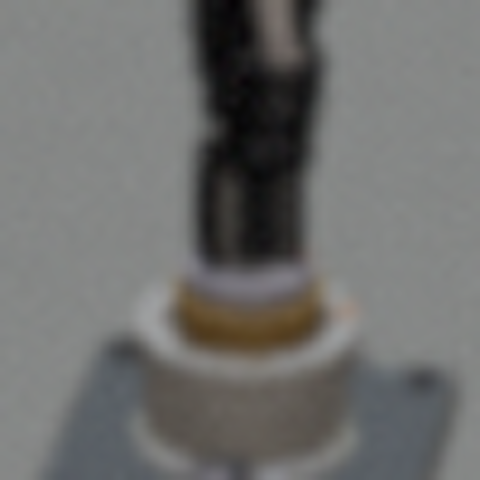

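View pics/s12.png

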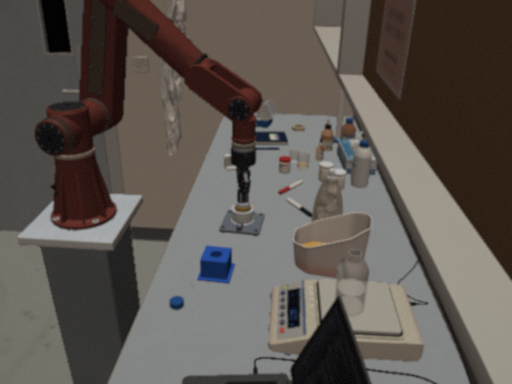

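Request:
carry_out(
  plan=[
    {"translation": [0.002, 0, 0.012], "twist": [0, 0, 0], "grip": 1},
    {"translation": [0, 0, 0], "twist": [0, 0, 0], "grip": 1},
    {"translation": [0, 0, 0], "twist": [0, 0, 0], "grip": 1},
    {"translation": [0, 0, 0], "twist": [0, 0, 0], "grip": 1},
    {"translation": [0, 0, 0], "twist": [0, 0, 0], "grip": 1},
    {"translation": [0, 0, 0], "twist": [0, 0, 0], "grip": 1},
  ],
)

```text
t: 20.08
eef_pos: [0.5247, -0.0168, 0.1043]
ee_rot: [0.703, 0.086, -0.701, 0.086]
wrist_force: [-6.7, 1.9, 20.2]
width: 0.019
```

```bash
python3 go.py .5247 -.017 .104 -76
```

```text
t 20.07 pos [ 0.5247 -0.0168  0.1043] F [-6.7  1.9 20.2] T [ 0.26  1.25 -0.01] w 0.019
toolx [ 0.002  0.001 -1.   ] jaw yaw -76.0 q6 [-0.17  0.18  1.96  0.    1.    1.16]
yaw turn -0.0 trans units in CURRENT tool [0.003 0.002 0.   ] in TARGET tool [0.003 0.002 0.   ] twist [ 0.     -0.0008 -0.    ]
```

Stable, home at the expected height, with about 20 N of press. I'll hand it in.

```bash
python3 -c "
from bench import manip
manip.job_done()"; python3 go.py
```

```text
the job is handed in; nothing more can be done
the job is handed in; nothing more can be done
```

The drive is assembled and handed in at about 20 s. The spacer lies flat in the pulley recess, and the shaft was pushed through it until the collar was fully home. I finished gripping the handle at 80 N and pressing down.

**Order of work:** I placed and released the spacer first, and the pictures afterwards showed it flat and centred. I then lifted the shaft, turned it about 2° to line it up with the keyway marks, and pushed it in. The key went in first time without any searching.

**Last checks:**
- **Height:** the tool stopped hard at z = 0.1043 m and stayed there as the press rose from about 6 N to 21 N. Home was expected at about 0.1044 m, and the spring was felt over the last 8 mm.
- **Pressing force:** it was 20 N, steady over the last second.
- **Picture:** the side view shows the collar flat on the spacer. The bystanders visible in it look untouched; I did not measure their positions again.

**Not ideal:** about 7 N of side load along −x was left while pressing. A small shift brought it down only from 8.6 N. The side and top cameras also disagreed by 1–2 mm on the shaft's position, so I used a value in between and lined the shaft up again in the side view before inserting.

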